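# Clamp the terrine tin under the ratchet press

### The arm

A 6-joint arm with a two-finger parallel gripper is mounted at the origin on the work surface. World frame = base frame: x ahead of the robot, y to its left, z up, the work surface at z = 0. Lengths are in m, angles in rad, forces in N, time in s.
With the tool pointing down it reaches from about 0.25 to 0.8 m from the base axis. Payload 8.5 kg.
Tool frame: the origin (TCP) lies midway between the tips of the shut fingers; the grasp point (between the pads) lies 19 mm behind it; z points along the fingers, y is the direction in which the jaws open and shut (so a half turn about z gives the same grasp; the last joint's range is limited). The gripper opens to 85 mm and grips with 20 to 120 N. Pads are 22 mm wide; open, the fingers measure 114 mm over their backs; the gripper's body (76 mm by 85 mm) begins 54 mm behind the grasp point. The pads swing forward as they close: fully open they stand 13 mm farther back than shut.
Start: joints at [1.316, 0.238, -0.013, 1.319, 0, 1.571], TCP at [0.132, 0.508, 0.231] pointing down, gripper open.
Joint ranges: [-2.66, 2.66], [-1.03, 1.9], [-1.14, 1.46], [-1.82, 2.27], [-1.45, 1.34], [-3.14, 3.14]. Speed limits (rad/s): [2.22, 2.22, 2.79, 3.14, 3.14, 3.14].

### API

Orientations are given as a 3x3 rotation matrix whose columns are the frame's x, y, z axes.
In Python, from bench import arm, grab_frame, get_calibration, ticket gives the robot as it stands. The module is installed in compiled form; this text tells all that it offers.
- The arm moves only by the tool step_arm, never from a script. Its argument "motion" is a list of rows, each an object with "fingers": the finger opening in m, from 0 to 0.0854; "linear": the shift along the tool's x, y, z in m, a list of three; "spin": the turn about the tool's z in degrees. In form: [{"fingers": fingers, "linear": [x, y, z], "spin": spin}, ...]. A call has 1 to 5 rows; each row is the pose to reach, as a shift and turn from the pose commanded when the call began, along the tool's axes at that moment; what a row does not reach only later rows make up. A row lasts 1/10 s, in which the tool goes at most 50 mm and 8.59 degrees, less where a joint would pass 70% of its speed; a pose out of reach is approached as far as the arm can. A call with a gripper value outside its range is refused whole. The fingers move at their own pace and stop on an object; the grip force is fixed at half the most. Time passes only in rows, so rows that repeat a pose let the fingers close. It gives the time, the measured TCP pose, the force and the opening at its end, in the units of the state.
- arm.state(): the state, without advancing time (a new reading comes with each control period).
- grab_frame(name): name is "scene" or "top" or "wrist"; returns (picture, depth): 480x640x3 uint8, red, green, blue; 480x640 float32, m along the optical axis (not along the pixel's ray), 0 where there is no reading.
- get_calibration(name): a dict with "mtx" (3x3 intrinsics, pixels), "distortion" ([k1, k2, p1, p2, k3] as OpenCV has them; the pictures are not rectified), "extrinsics" (4x4, takes a point from camera to world coordinates). Camera axes: x right, y up, looking along -z (the intrinsics and any distortion apply to the point x, -y, -z); pixel columns grow to the right and rows downward; lengths in m; the calibration is good to about 2 mm. A picture is of the moment at which its call begins: read the wrist's pose just before it. get_calibration takes no time and is no camera call; for the wrist camera it gives the pose at the moment of the call.
- ticket.sign_off(): hands the job in, once; it reports no verdict.
The state is a dict: "time_s": time; "q": joint angles; "joint_vel": joint speeds; "effort": joint torques, N m; "ee_pos": TCP position; "tool_rot": TCP orientation; "force": force on the tool from outside, world axes, zero at the start; "torque": the same for the moment, N m; "opening": finger opening in m.
Only numpy, scipy, OpenCV 4.12 (cv2) and the standard library are available. Lean on these libraries where they do the work, as an engineer would, in place of code of your own. Each camera call takes 0.05 s, during which the arm holds its last target.

### The job

The small ratchet press on the worktop is still set to loosen. Flip its direction lever over to the clockwise side, so that the handle free-wheels anticlockwise, then work the handle back and forth until the plate is clamped firmly on the lidded tin: stop when the driving pull at the black knob has risen to about 10 newtons, and never force it past 14. Leave the tin and the other things where they stand, the lever on the clockwise side, and let go of the press.

Things in the scene. Friction and masses are not known exactly. Their poses are not given: they have to be found in the camera images.
- press: Steel bench press fixed to the worktop: base 170 x 210 x 20 mm, two posts, a cross beam with its top 145 mm up, the ratchet handle above. Origin at the centre of the base's underside; its z is the vertical screw axis. At yaw 0 the handle in mid swing points to -x. Two dark stop pins, tops at 192 mm, 110 mm from the axis at +-42 degrees from mid swing, end the handle's swing.
- wheel: Dark toothed wheel on the beam under the handle, 120 mm across, 18 upright teeth on its top face, tops 168 mm up; origin on the screw axis, at its underside, 148 mm up. Turning it clockwise seen from above lowers the plate 6 mm per radian. It stays where it is left.
- axis (a point): Point on the press's vertical screw axis, 190 mm above the worktop, at the height of the handle's flat bars.
- knob (a point): Centre (220 mm up) of the black upright knob fixed at the handle's end: 22 mm in diameter, 194 to 246 mm up, 140 mm from the axis. Pull there while moving: 5 to 6 N drives the wheel with the plate in the air, 1 to 2 N free-wheels, clicking; on touching the tin it rises some 0.25 N per mm of knob travel: 10 N clamps with 100 N, 14 N with 190 N. At rest friction hides most of it.
- handle (a joint): Swing of the handle about the screw axis, rad: 0 in mid swing, positive clockwise seen from above (with the handle pointing at the robot, the knob then goes to the robot's left); stops at -0.6 and 0.6. It stays where it is left. A full swing turns the wheel by at most three teeth (20 degrees each), so one to three driving strokes are needed.
- lever (a joint): Tilt of the direction lever, rad: 0 upright, 0.70 fully to the clockwise side (drives clockwise, which tightens; free-wheels anticlockwise), -0.70 to the anticlockwise side (loosens), where it starts. Its own weight drops it to the side it leans to; with its toe on a tooth it stays at 0.39 until the handle moves, and rocks between 0.39 and 0.70 as it clicks.
- lever_tip (a point): Centre of the lever's top, a steel roller weight 24 mm thick, 34 mm long along the handle, on a paddle 12 x 5 mm in the handle's window. It pivots 50 mm from the screw axis about the handle's length, 190 mm up; this point is 43 mm above the pivot and leans up to 28 mm to either side. About 1 N sideways tips it past upright. The bars round it are 194 mm high.
- plate: Round steel press plate, 76 mm across and 9 mm thick, with its dark screw rod above; origin at the centre of its underside, which starts 93 mm above the worktop, 4 to 9 mm above the tin's lid. It only goes up and down. On letting go, a tight plate may ease back to about 110 N and then stays.
- tin: Lidded aluminium terrine tin, 90 mm across at the lid and 60 mm tall, 0.6 kg, standing loose on the wooden board under the plate; origin at the centre of its underside.
- board: Wooden board 120 x 120 mm let into the press's base, fixed; its top is 24 to 29 mm above the worktop; origin 14 mm below its top.
- pepper_mill: Black pepper mill, stands loose on the worktop beside the press, 160 mm tall; origin at the centre of its underside. A bystander.
- salt_mill: White salt mill of the same shape, stands loose on the worktop beside the press, 160 mm tall; origin at the centre of its underside. A bystander.
- oil_bottle: Amber glass oil bottle, stands loose on the worktop beside the press, 190 mm tall; origin at the centre of its underside. A bystander.
- mug: White mug, stands loose on the worktop beside the press, 90 mm tall; origin at the centre of its underside. A bystander.
Mind the look-alikes: they are no part of the job. Leave any blue look-alike of the tin alone.

How it is judged:
By the outcome, as a careful person would: the job done as asked, in the order asked, and still so for the second after the job is handed in, with the robot touching nothing.
It also fails if it takes over 61 s, if anything falls off the work surface, if the arm or the gripper's body presses on something with over 40 N, if the wrist force passes 120 N, or if a joint passes its speed limit or range.

## Working session

There is one attempt and no reset: what is moved stays moved. The work goes in short steps, Python scripts to look and compute and a tool call to move; the robot and the scene stay as the last step left them, time stands still between calls to the robot, and variables do not carry over. Pictures are saved under pics/ and viewed, and the job is handed in when it is done.

Besides the shell and the picture viewer there is one more tool, called after ">>>" by a JSON object that holds its "fn" and its "kwargs", one argument or row to a line. step_arm: Moves the arm, as the interface text tells. Its arguments: {"type":"object","properties":{"motion":{"type":"array"}},"required":["motion"]}

```bash
mkdir -p pics; python3 - <<'E'
from bench import arm, grab_frame, get_calibration
import cv2, numpy as np
s=arm.state(); print(s)
for n in ("scene","top"):
    p,d=grab_frame(n); cv2.imwrite(f"pics/{n}0.png",p[:,:,::-1]); np.save(f"pics/{n}0.npy",d)
    c=get_calibration(n); print(n,c)
E
```

```text
{'time_s': 0.0, 'q': array([ 1.31601041e+00,  2.38767397e-01, -1.42495203e-02,  1.31916128e+00,
       -1.85554360e-05,  1.57081332e+00]), 'joint_vel': array([-1.35300835e-03,  9.43694265e-04, -2.62705427e-04,  4.37776834e-04,
        9.74388496e-07, -9.69576624e-04]), 'effort': array([ 8.49759581e-04, -5.38775897e+01,  3.46437478e+01,  1.84513803e-02,
       -6.88719865e-05,  4.35960089e-05]), 'ee_pos': array([0.13222561, 0.50766625, 0.23068647]), 'tool_rot': array([[-9.67712998e-01,  2.52054446e-01, -3.30326464e-04],
       [ 2.52054662e-01,  9.67712068e-01, -1.34193151e-03],
       [-1.85788979e-05, -1.38186489e-03, -9.99999045e-01]]), 'force': array([-0.00182573, -0.33412263, -0.40115809]), 'torque': array([ 0.03211577,  0.06835   , -0.01484468]), 'opening': 0.08513500442746125}
scene {'mtx': array([[559.92223101,   0.        , 313.52364875],
       [  0.        , 559.92223101, 249.08663959],
       [  0.        ,   0.        ,   1.        ]]), 'distortion': array([0.05397746, 0.        , 0.        , 0.        , 0.        ]), 'extrinsics': array([[-0.53544164, -0.45814813,  0.70950866,  1.3487412 ],
       [ 0.84439028, -0.27295708,  0.46097667,  0.51403684],
       [-0.01753019,  0.84592832,  0.53300842,  0.75687016],
       [ 0.        ,  0.        ,  0.        ,  1.        ]])}
top {'mtx': array([[552.48141971,   0.        , 327.42631906],
       [  0.        , 552.48141971, 245.83656896],
       [  0.        ,   0.        ,   1.        ]]), 'distortion': array([-0.16806527,  0.        ,  0.        ,  0.        ,  0.        ]), 'extrinsics': array([[ 0.00905415,  0.99454025, -0.10396017,  0.44686469],
       [-0.99991549,  0.0099746 ,  0.00833738, -0.005576  ],
       [ 0.00932882,  0.10387589,  0.99454652,  1.43976466],
       [ 0.        ,  0.        ,  0.        ,  1.        ]])}
```

View pics/scene0.png

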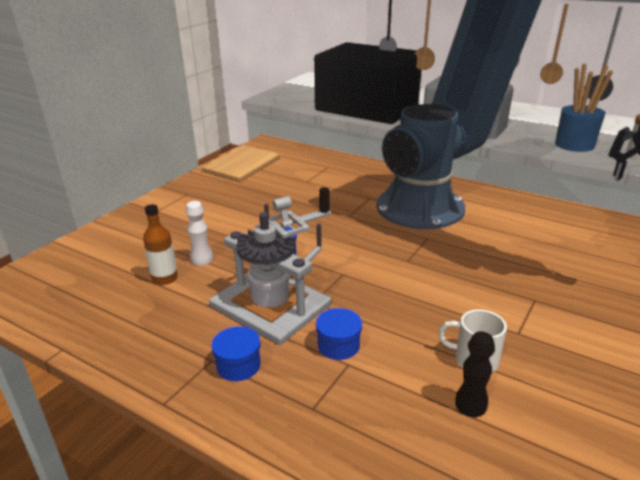

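View pics/top0.png

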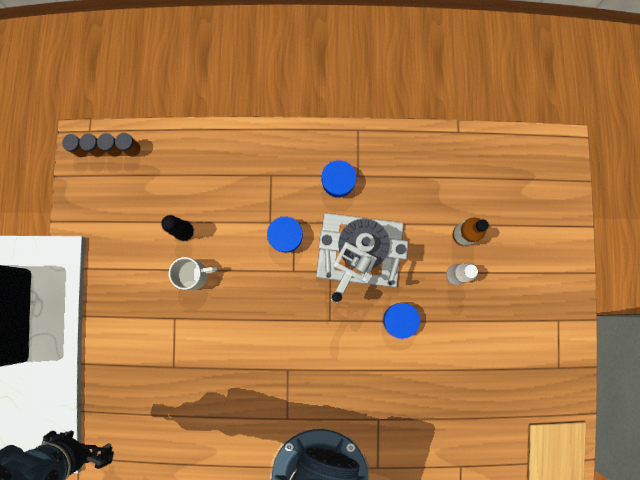

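The top view shows the press around (363,250), with the knob at (337,297), the axis at (366,241) and the lever roller at about (360,263). Three blue tins, the mills, the bottle and the mug stand around it. I'll zoom in and measure.

```bash
cat > h.py <<'E'
import cv2, numpy as np
from bench import get_calibration
def ray(n,uv,c=None):
    c=c or get_calibration(n)
    u=cv2.undistortPoints(np.array([[uv]],float),c['mtx'],c['distortion'])[0,0]
    E=c['extrinsics']; d=E[:3,:3]@np.array([u[0],-u[1],-1.]); return E[:3,3],d
def onz(n,uv,z,c=None):
    o,d=ray(n,uv,c); return o+d*(z-o[2])/d[2]
def proj(n,P,c=None):
    c=c or get_calibration(n)
    E=np.linalg.inv(c['extrinsics']); q=E[:3,:3]@np.array(P,float)+E[:3,3]; q=np.array([q[0],-q[1],-q[2]])
    return cv2.projectPoints(q[None],np.zeros(3),np.zeros(3),c['mtx'],c['distortion'])[0][0,0]
E
python3 - <<'E'
import cv2
from h import *
a=cv2.imread('pics/top0.png')[200:320,300:430]; cv2.imwrite('pics/top0z.png',cv2.resize(a,None,fx=5,fy=5,interpolation=cv2.INTER_CUBIC)[:600])
a=cv2.imread('pics/scene0.png')[180:345,200:345]; cv2.imwrite('pics/scene0z.png',cv2.resize(a,None,fx=3.6,fy=3.6,interpolation=cv2.INTER_CUBIC))
E
```

```text
(no output)
```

View pics/top0z.png

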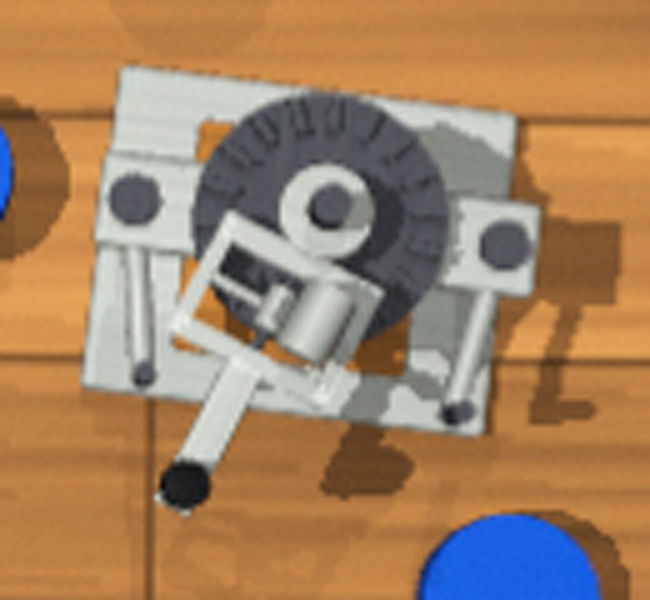

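View pics/scene0z.png

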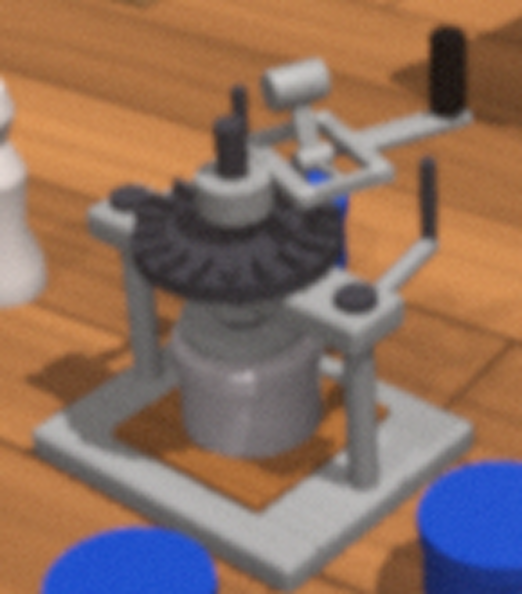

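```bash
python3 - <<'E'
from h import *
Z=lambda x,y:(300+(x+.5)/5-.5,200+(y+.5)/5-.5)
f=lambda x,y,z:onz('top',Z(x,y),z)[:2]
b1=f(135,198,.150);b2=f(505,243,.150);ax=(b1+b2)/2
print('bolts',b1,b2,np.linalg.norm(b1-b2),'axis',ax)
p1=f(144,373,.192);p2=f(458,411,.192)
k=f(185,483,.246);print('knob',k,np.linalg.norm(k-ax))
for p in(p1,p2,k): 
    v=p-ax; print(p,np.linalg.norm(v),np.degrees(np.arctan2(v[1],-v[0])))
cs=[f(122,67,.02),f(517,113,.02),f(485,435,.02),f(83,387,.02)];print('base',cs,np.mean(cs,0))
print('wheel c',f(320,222,.166))
d=b1-b2;print('yaw from bolts',np.degrees(np.arctan2(-d[0],d[1])))
# roller: ends
for x,y in((330,285),(305,362),(318,322)):print('roller',f(x,y,.235),f(x,y,.223))
for n,(u,v) in dict(blue=(402,320),blue2=(285,234)).items(): print(n,onz('top',(u,v),.06))
print(onz('scene',(324,189),.246),'knob scene'); 
for zz in(.22,.23): print('roller scene',onz('scene',(200+296/3.6,180+82/3.6),zz))
E
```

```text
bolts [ 0.59734652 -0.01430416] [ 0.57781452 -0.18884706] 0.17563235736179642 axis [ 0.58758052 -0.10157561]
knob [ 0.46270241 -0.0363456 ] 0.14088823706169948
[ 0.51287472 -0.01881993] 0.11148748910489177 47.92657612734011
[ 0.4968585  -0.16120089] 0.10856177434851329 -33.31413702226151
[ 0.46270241 -0.0363456 ] 0.14088823706169948 27.580290958839367
base [array([ 0.68106739, -0.00778701]), array([ 0.65922555, -0.21400825]), array([ 0.49147578, -0.19664304]), array([0.51446717, 0.01064226])] [ 0.58655897 -0.10194901]
wheel c [ 0.58514173 -0.10021321]
yaw from bolts -6.385046446240614
roller [ 0.54992302 -0.09954606] [ 0.55094953 -0.10048205]
roller [ 0.51604573 -0.08868596] [ 0.5167348  -0.08951378]
roller [ 0.53362149 -0.09432264] [ 0.53448562 -0.0952066 ]
blue [ 0.40694665 -0.20486144  0.06      ]
blue2 [0.61998121 0.08994064 0.06      ]
[ 0.46155492 -0.03358941  0.246     ] knob scene
roller scene [ 0.51519484 -0.1025502   0.22      ]
roller scene [ 0.53072087 -0.09106535  0.23      ]
```

```bash
python3 - <<'E'
from h import *
for z in(.22,.24,.26,.28): print(z,proj('scene',[.587,-.1015,z]),proj('top',[.587,-.1015,z]))
u=np.array([-.887,.462]);t=np.array([.462,.887]);a=np.array([.587,-.1015])
for l in(-.7,-.39):
    P=a+.05*u+.043*np.sin(l)*t; P=[*P,.19+.043*np.cos(l)]
    print(l,P,(proj('top',P)-[300,200])*5,(proj('scene',P)-[200,180])*3.6)
print('mug',onz('top',(187,273),.08))
E
```

```text
0.22 [261.81662769 217.37244882] [365.98327327 240.57499226]
0.24 [261.13032098 208.44037451] [366.7015863  239.53973348]
0.26 [260.42890051 199.3297616 ] [367.44380832 238.46992325]
0.28 [259.71180647 190.03439985] [368.21114879 237.36380884]
-0.7 [np.float64(0.529851971425336), np.float64(-0.10297110680893277), np.float64(0.222888214053233)] [333.47861779 330.63300041] [280.37105807  87.58335922]
-0.39 [np.float64(0.5350971769451632), np.float64(-0.0929007663412125), np.float64(0.22977108957386447)] [311.90510898 317.46863631] [288.89501477  84.69387996]
mug [0.51764585 0.33131885 0.08      ]
```

>>> {"fn": "step_arm", "kwargs": {
  "motion": [
    {"fingers":0.0,"linear":[0,0,-0.05],"spin":0},
    {"fingers":0.0,"linear":[-0.03,-0.03,-0.09],"spin":4},
    {"fingers":0.0,"linear":[-0.531,-0.53,-0.1],"spin":12.9},
    {"fingers":0.0,"linear":[-0.531,-0.53,-0.1],"spin":12.9},
    {"fingers":0.0,"linear":[-0.531,-0.53,-0.1],"spin":12.9}
  ]
}}

```text
time_s: 0.6
ee_pos: [0.2271, 0.3458, 0.3188]
tool_rot: [[-0.887, 0.461, 0.0], [0.461, 0.887, -0.0], [-0.0, -0.0, -1.0]]
force: [1.3, 0.6, 0.3]
opening: 0.0122
```

```bash
cat > s.py <<'E'
from bench import arm
import numpy as np
def show(T):
    s=arm.state();p=s['ee_pos'];R=s['tool_rot']
    yaw=np.degrees(np.arctan2(R[1,1],R[0,1]))
    print('t',round(s['time_s'],2),'p',p.round(4),'yaw_y',round(yaw,1),'q',s['q'].round(2),'F',s['force'].round(2),'op',round(s['opening'],4))
    if T is not None:
        d=np.array(T[:3])-p; print('cmd lin',(R.T@d).round(4),'spin',round((yaw-T[3]),1))
if __name__=='__main__':
    import sys
    a=[float(x) for x in sys.argv[1:]]; show(a if a else None)
E
python3 s.py .512 -.138 .33 62.5
```

```text
t 0.6 p [0.2271 0.3458 0.3188] yaw_y 62.5 q [ 0.99  0.03 -0.04  1.5  -0.    1.47] F [1.26 0.58 0.34] op 0.0122
cmd lin [-0.4759 -0.2979 -0.0111] spin 0.0
```

>>> {"fn": "step_arm", "kwargs": {
  "motion": [
    {"fingers":0.0,"linear":[-0.476,-0.298,-0.011],"spin":0},
    {"fingers":0.0,"linear":[-0.476,-0.298,-0.011],"spin":0},
    {"fingers":0.0,"linear":[-0.476,-0.298,-0.011],"spin":0},
    {"fingers":0.0,"linear":[-0.476,-0.298,-0.011],"spin":0},
    {"fingers":0.0,"linear":[-0.476,-0.298,-0.011],"spin":0}
  ]
}}

```text
time_s: 1.1
ee_pos: [0.3538, 0.1299, 0.3239]
tool_rot: [[-0.887, 0.461, 0.0], [0.461, 0.887, 0.0], [-0.0, 0.0, -1.0]]
force: [1.0, 1.4, 0.0]
opening: 0.0001
```

```bash
python3 s.py .512 -.138 .33 62.5
```

```text
t 1.1 p [0.3538 0.1299 0.3239] yaw_y 62.5 q [ 0.35 -0.04 -0.09  1.51 -0.    0.83] F [1.04 1.44 0.05] op 0.0001
cmd lin [-0.264  -0.1647 -0.0061] spin 0.0
```

>>> {"fn": "step_arm", "kwargs": {
  "motion": [
    {"fingers":0.0,"linear":[-0.264,-0.165,-0.006],"spin":0},
    {"fingers":0.0,"linear":[-0.264,-0.165,-0.006],"spin":0},
    {"fingers":0.0,"linear":[-0.264,-0.165,-0.006],"spin":0},
    {"fingers":0.0,"linear":[-0.264,-0.165,-0.006],"spin":0},
    {"fingers":0.0,"linear":[-0.264,-0.165,-0.006],"spin":0}
  ]
}}

```text
time_s: 1.6
ee_pos: [0.4808, -0.0857, 0.3285]
tool_rot: [[-0.887, 0.462, -0.0], [0.462, 0.887, 0.0], [0.0, -0.0, -1.0]]
force: [1.4, 0.8, 1.0]
opening: 0.0001
```

```bash
python3 s.py .512 -.138 .33 62.5
```

```text
t 1.6 p [ 0.4808 -0.0857  0.3285] yaw_y 62.5 q [-0.18  0.16  0.13  1.54  0.    0.3 ] F [1.4  0.84 1.03] op 0.0001
cmd lin [-0.0519 -0.032  -0.0015] spin -0.0
```

>>> {"fn": "step_arm", "kwargs": {
  "motion": [
    {"fingers":0.0,"linear":[-0.052,-0.032,0],"spin":0},
    {"fingers":0.0,"linear":[-0.052,-0.032,0],"spin":0},
    {"fingers":0.0,"linear":[-0.052,-0.032,0],"spin":0}
  ]
}}

```text
time_s: 1.9
ee_pos: [0.512, -0.1374, 0.3274]
tool_rot: [[-0.886, 0.464, -0.002], [0.464, 0.886, 0.0], [0.002, -0.001, -1.0]]
force: [-0.4, -0.2, 0.1]
opening: -0.0003
```

```bash
python3 s.py .512 -.138 .212 62.5; python3 - <<'E'
from h import *
from bench import grab_frame
c=get_calibration('wrist')
p,d=grab_frame('wrist'); cv2.imwrite('pics/w1.png',p[:,:,::-1]); np.save('pics/w1.npy',d)
import pickle; pickle.dump(c,open('pics/w1.pkl','wb'));print(c['extrinsics'].round(3))
p,d=grab_frame('scene'); cv2.imwrite('pics/s1.png',cv2.resize(p[150:350,180:360,::-1],None,fx=3,fy=3,interpolation=cv2.INTER_CUBIC))
E
```

```text
t 1.9 p [ 0.512  -0.1374  0.3274] yaw_y 62.3 q [-0.26  0.24  0.23  1.56 -0.    0.22] F [-0.42 -0.19  0.08] op -0.0003
cmd lin [-0.0005 -0.0004  0.1154] spin -0.2
[[ 0.464 -0.843 -0.274  0.442]
 [ 0.886  0.441  0.145 -0.099]
 [-0.001 -0.31   0.951  0.47 ]
 [ 0.     0.     0.     1.   ]]
```

View pics/w1.png

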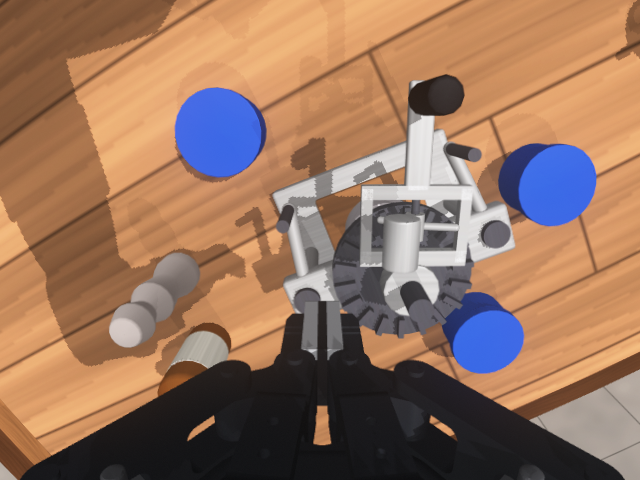

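View pics/s1.png

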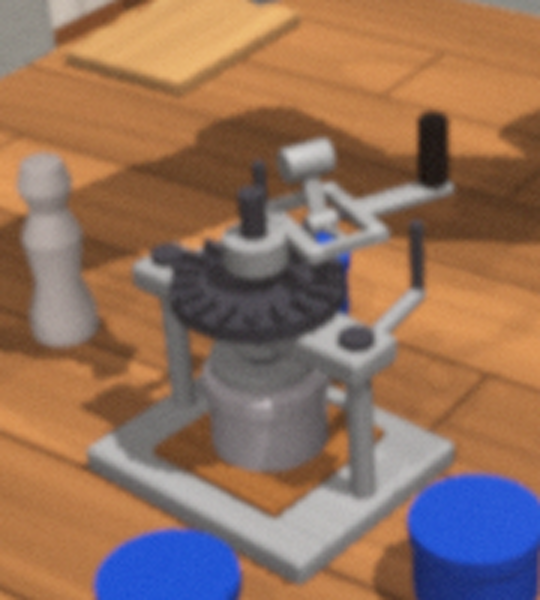

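The wrist view shows the handle straight up the picture with the knob at (437,95). The roller is at (402,243), leaning left of the window's middle (416). I'll check this against the predicted pixels.

```bash
python3 - <<'E'
from h import *
import pickle
c=pickle.load(open('pics/w1.pkl','rb'))
print('knob',onz('wrist',(447,95),.246,c),'axis@?',)
a=np.array([.587,-.1015]);th=np.radians(27.5);u=np.array([-np.cos(th),np.sin(th)]);t=np.array([np.sin(th),np.cos(th)])
for l in(-.7,-.5,-.39):print(l,proj('wrist',[*(a+.05*u+.043*np.sin(l)*t),.19+.043*np.cos(l)],c))
print('tcp',proj('wrist',[.512,-.1374,.3274],c), 'knob top',proj('wrist',[*(a+.14*u),.246],c))
for px in((362,187),(470,187),(465,265),(362,265)):print(onz('wrist',px,.194,c))
d=np.load('pics/w1.npy');print(d[235:260:8,385:425:5].round(3))
E
```

```text
knob [ 0.46275969 -0.03364692  0.246     ] axis@?
-0.7 [378.98636035 242.08909875]
-0.5 [390.84928739 244.35509754]
-0.39 [397.93682168 245.32580194]
tcp [319.28354182 320.62786027] knob top [441.7049421   97.83808557]
[ 0.49742537 -0.09667543  0.194     ]
[ 0.53297988 -0.02774413  0.194     ]
[ 0.58729186 -0.05279073  0.194     ]
[ 0.55064979 -0.1224702   0.194     ]
[[0.246 0.242 0.241 0.239 0.239 0.239 0.242 0.287]
 [0.247 0.245 0.243 0.241 0.24  0.242 0.242 0.326]
 [0.249 0.246 0.244 0.243 0.242 0.245 0.246 0.292]
 [0.252 0.247 0.245 0.244 0.244 0.246 0.248 0.294]]
```

>>> {"fn": "step_arm", "kwargs": {
  "motion": [
    {"fingers":0.0,"linear":[0,0,0.04],"spin":0},
    {"fingers":0.0,"linear":[0,0,0.08],"spin":0},
    {"fingers":0.0,"linear":[0,0,0.105],"spin":0},
    {"fingers":0.0,"linear":[0,0,0.115],"spin":0},
    {"fingers":0.0,"linear":[0,0,0.115],"spin":0}
  ]
}}

```text
time_s: 2.5
ee_pos: [0.5108, -0.1346, 0.2134]
tool_rot: [[-0.888, 0.46, -0.001], [0.46, 0.888, 0.0], [0.001, -0.0, -1.0]]
force: [-0.2, 1.1, 0.8]
opening: -0.0001
```

>>> {"fn": "step_arm", "kwargs": {
  "motion": [
    {"fingers":0.0,"linear":[0,0.01,0],"spin":0},
    {"fingers":0.0,"linear":[0,0.018,0],"spin":0},
    {"fingers":0.0,"linear":[0,0.024,0],"spin":0},
    {"fingers":0.0,"linear":[0,0.028,0],"spin":0},
    {"fingers":0.0,"linear":[0,0.032,0],"spin":0}
  ]
}}

```text
time_s: 3.0
ee_pos: [0.5268, -0.1071, 0.214]
tool_rot: [[-0.887, 0.461, 0.0], [0.461, 0.887, -0.0], [-0.001, -0.0, -1.0]]
force: [0.3, -0.1, -0.4]
opening: -0.0003
```

>>> {"fn": "step_arm", "kwargs": {
  "motion": [
    {"fingers":0.0,"linear":[0,0.003,0],"spin":0},
    {"fingers":0.0,"linear":[0,0.006,0],"spin":0},
    {"fingers":0.0,"linear":[0,0.009,0],"spin":0},
    {"fingers":0.0,"linear":[0,0.012,0],"spin":0},
    {"fingers":0.0,"linear":[0,0.012,0],"spin":0}
  ]
}}

```text
time_s: 3.5
ee_pos: [0.5321, -0.0966, 0.2136]
tool_rot: [[-0.887, 0.461, -0.0], [0.461, 0.887, 0.0], [0.0, -0.0, -1.0]]
force: [-0.4, -0.3, 0.0]
opening: -0.0002
```

```bash
python3 s.py .512 -.138 .212 62.5; python3 - <<'E'
from h import *
from bench import grab_frame
p,d=grab_frame('wrist'); cv2.imwrite('pics/w2.png',p[:,:,::-1])
p,d=grab_frame('scene'); cv2.imwrite('pics/s2.png',cv2.resize(p[150:350,180:360,::-1],None,fx=3,fy=3,interpolation=cv2.INTER_CUBIC))
E
```

```text
t 3.5 p [ 0.5321 -0.0966  0.2136] yaw_y 62.5 q [-0.18  0.27 -0.01  1.29 -0.    0.3 ] F [-0.39 -0.26  0.05] op -0.0002
cmd lin [-0.0013 -0.046   0.0016] spin 0.0
```

View pics/w2.png

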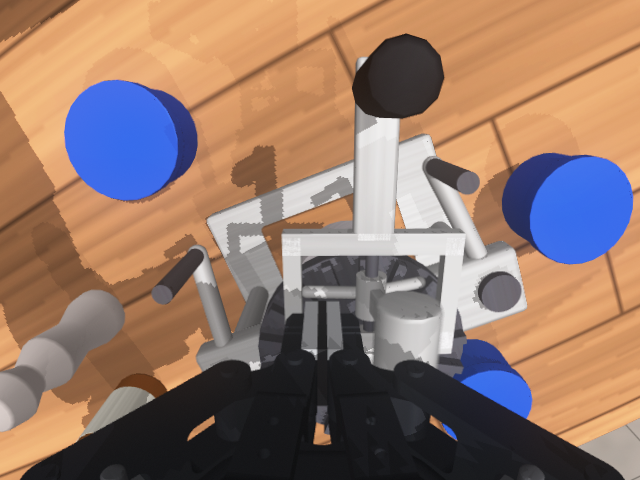

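View pics/s2.png

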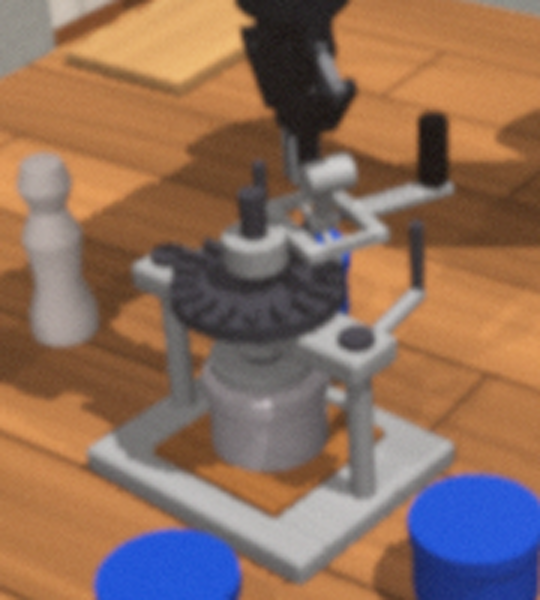

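The lever now leans the other way, with the roller at (407,330) and the pivot at about (370,300). I'll back off, rise and verify.

>>> {"fn": "step_arm", "kwargs": {
  "motion": [
    {"fingers":0.0,"linear":[0,-0.02,0],"spin":0},
    {"fingers":0.02,"linear":[0,-0.03,-0.04],"spin":0},
    {"fingers":0.05,"linear":[0.03,0.0,-0.08],"spin":0},
    {"fingers":0.05,"linear":[0.07,0.03,-0.09],"spin":0},
    {"fingers":0.05,"linear":[0.09,0.03,-0.09],"spin":0}
  ]
}}

```text
time_s: 4.1
ee_pos: [0.4661, -0.0268, 0.3056]
tool_rot: [[-0.887, 0.461, 0.003], [0.461, 0.887, 0.0], [-0.003, 0.002, -1.0]]
force: [0.3, -0.3, -0.1]
opening: 0.0498
```

```bash
python3 s.py .4625 -.0355 .30 62.5; python3 - <<'E'
from h import *
from bench import grab_frame
p,d=grab_frame('top'); cv2.imwrite('pics/t3.png',cv2.resize(p[200:320,300:430,::-1],None,fx=5,fy=5,interpolation=cv2.INTER_CUBIC))
p,d=grab_frame('scene'); cv2.imwrite('pics/s3.png',cv2.resize(p[150:350,180:360,::-1],None,fx=3,fy=3,interpolation=cv2.INTER_CUBIC))
E
```

```text
t 4.1 p [ 0.4661 -0.0268  0.3056] yaw_y 62.5 q [-0.06  0.12  0.03  1.47  0.    0.42] F [ 0.34 -0.25 -0.12] op 0.0498
cmd lin [-0.0008 -0.0093  0.0056] spin 0.0
```

View pics/t3.png

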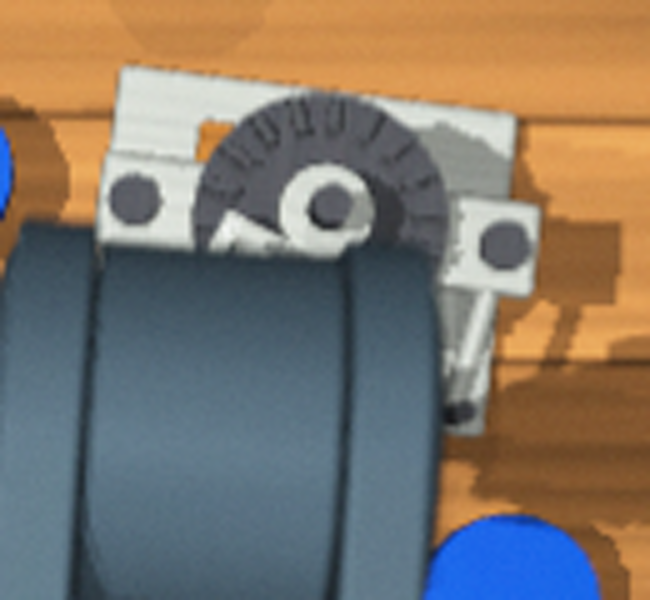

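View pics/s3.png

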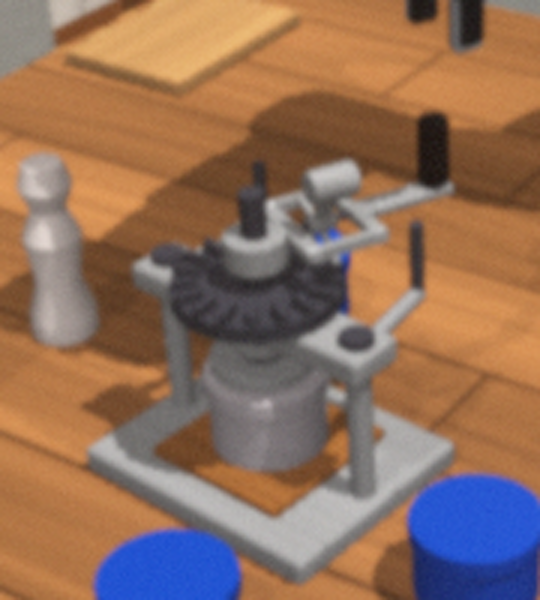

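The lever stays on the clockwise side, with the roller at (331,180) in the zoomed scene view. Next I'll cage the knob.

>>> {"fn": "step_arm", "kwargs": {
  "motion": [
    {"fingers":0.046,"linear":[-0.001,-0.009,0.01],"spin":0},
    {"fingers":0.046,"linear":[-0.001,-0.009,0.04],"spin":0},
    {"fingers":0.046,"linear":[-0.001,-0.009,0.07],"spin":0},
    {"fingers":0.046,"linear":[-0.001,-0.009,0.095],"spin":0},
    {"fingers":0.046,"linear":[-0.001,-0.009,0.101],"spin":0}
  ]
}}

```text
time_s: 4.7
ee_pos: [0.4611, -0.0383, 0.1992]
tool_rot: [[-0.886, 0.463, -0.005], [0.463, 0.886, 0.0], [0.005, -0.002, -1.0]]
force: [-0.1, 0.6, 0.5]
opening: 0.046
```

```bash
python3 s.py .4625 -.0355 .204 62.5; python3 - <<'E'
from h import *
from bench import grab_frame
p,d=grab_frame('wrist'); cv2.imwrite('pics/w4.png',p[:,:,::-1])
E
```

```text
t 4.7 p [ 0.4611 -0.0383  0.1992] yaw_y 62.4 q [-0.08  0.15 -0.21  1.22 -0.    0.4 ] F [-0.1   0.63  0.54] op 0.046
cmd lin [ 0.      0.0031 -0.0048] spin -0.1
```

View pics/w4.png

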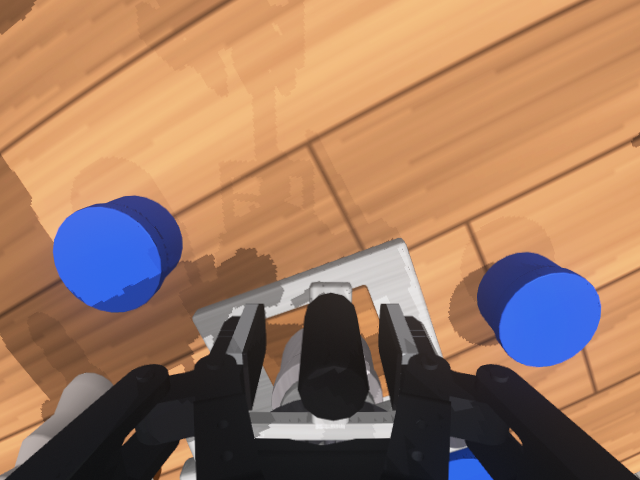

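>>> {"fn": "step_arm", "kwargs": {
  "motion": [
    {"fingers":0.03,"linear":[0,0.002,-0.003],"spin":0},
    {"fingers":0.03,"linear":[0,0.002,-0.003],"spin":0},
    {"fingers":0.03,"linear":[-0.0005,-0.01,-0.003],"spin":-5},
    {"fingers":0.03,"linear":[-0.0021,-0.022,-0.003],"spin":-10},
    {"fingers":0.03,"linear":[-0.0048,-0.034,-0.003],"spin":-15}
  ]
}}

```text
time_s: 5.25
ee_pos: [0.452, -0.0697, 0.207]
tool_rot: [[-0.977, 0.212, 0.002], [0.212, 0.977, -0.0], [-0.002, 0.0, -1.0]]
force: [-0.8, -0.4, -0.5]
opening: 0.0299
```

```bash
cat > k.py <<'E'
# polar state about axis
from bench import arm
import numpy as np
a=np.array([.587,-.1015])
s=arm.state();p=s['ee_pos'];v=p[:2]-a;R=s['tool_rot']
th=np.arctan2(v[1],-v[0]);t=np.array([np.sin(th),np.cos(th)]);u=np.array([-np.cos(th),np.sin(th)])
f=s['force']
print('t',round(s['time_s'],2),'theta',round(np.degrees(th),2),'hand rad',round(th-np.radians(6.8),3),'r',round(np.hypot(*v),4),'z',p[2].round(4),'yaw',round(np.degrees(np.arctan2(R[1,1],R[0,1])),1),'(want',round(90-np.degrees(th),1),') Ft',round(f[:2]@t,2),'Fr',round(f[:2]@u,2),'Fz',round(f[2],2),'op',round(s['opening'],4),'q6',round(s['q'][5],2))
E
python3 k.py
```

```text
t 5.25 theta 13.24 hand rad 0.112 r 0.1387 z 0.207 yaw 77.7 (want 76.8 ) Ft -0.57 Fr 0.64 Fz -0.47 op 0.0299 q6 0.06
```

>>> {"fn": "step_arm", "kwargs": {
  "motion": [
    {"fingers":0.03,"linear":[-0.0005,-0.0122,0],"spin":-5},
    {"fingers":0.03,"linear":[-0.0021,-0.0243,0],"spin":-10},
    {"fingers":0.03,"linear":[-0.0048,-0.0362,0],"spin":-15},
    {"fingers":0.03,"linear":[-0.0084,-0.0479,0],"spin":-20},
    {"fingers":0.03,"linear":[-0.0131,-0.0592,0],"spin":-25}
  ]
}}

```text
time_s: 5.75
ee_pos: [0.4519, -0.1307, 0.207]
tool_rot: [[-0.975, -0.22, 0.002], [-0.22, 0.975, -0.0], [-0.002, -0.001, -1.0]]
force: [1.0, 0.6, -0.3]
opening: 0.03
```

```bash
python3 k.py; python3 - <<'E'
from h import *
from bench import grab_frame
p,d=grab_frame('scene'); cv2.imwrite('pics/s5.png',cv2.resize(p[150:350,180:360,::-1],None,fx=3,fy=3,interpolation=cv2.INTER_CUBIC))
E
```

```text
t 5.75 theta -12.18 hand rad -0.331 r 0.1382 z 0.207 yaw 102.7 (want 102.2 ) Ft 0.32 Fr -1.14 Fz -0.3 op 0.03 q6 -0.5
```

View pics/s5.png

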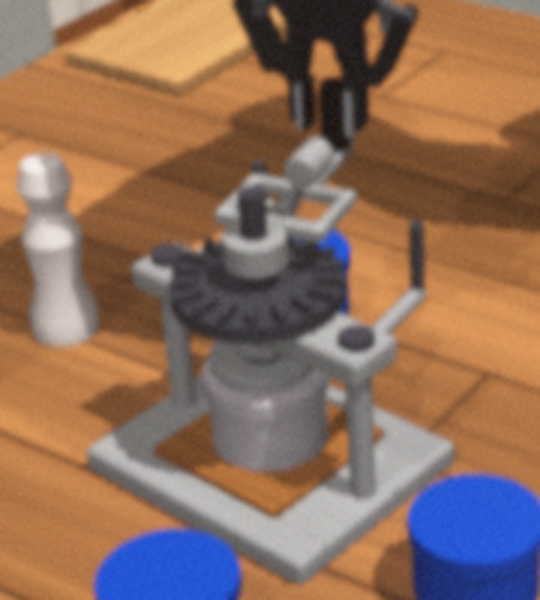

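>>> {"fn": "step_arm", "kwargs": {
  "motion": [
    {"fingers":0.03,"linear":[-0.0003,-0.0098,0],"spin":-4},
    {"fingers":0.03,"linear":[-0.0014,-0.0195,0],"spin":-8},
    {"fingers":0.03,"linear":[-0.003,-0.0291,0],"spin":-12},
    {"fingers":0.03,"linear":[-0.0036,-0.0315,0],"spin":-13},
    {"fingers":0.03,"linear":[-0.0036,-0.0315,0],"spin":-13}
  ]
}}

```text
time_s: 6.3
ee_pos: [0.462, -0.1602, 0.2062]
tool_rot: [[-0.904, -0.428, 0.001], [-0.428, 0.904, -0.0], [-0.001, -0.001, -1.0]]
force: [-0.2, -0.8, -0.4]
opening: 0.0296
```

```bash
python3 k.py
```

```text
t 6.3 theta -25.15 hand rad -0.558 r 0.1381 z 0.2062 yaw 115.4 (want 115.2 ) Ft -0.67 Fr 0.48 Fz -0.35 op 0.0296 q6 -0.78
```

>>> {"fn": "step_arm", "kwargs": {
  "motion": [
    {"fingers":0.03,"linear":[-0.0002,0.0073,0],"spin":3},
    {"fingers":0.03,"linear":[-0.0008,0.0146,0],"spin":6},
    {"fingers":0.03,"linear":[-0.0017,0.0219,0],"spin":9},
    {"fingers":0.03,"linear":[-0.0031,0.0291,0],"spin":12},
    {"fingers":0.03,"linear":[-0.0048,0.0362,0],"spin":15}
  ]
}}

```text
time_s: 6.8
ee_pos: [0.4504, -0.1256, 0.206]
tool_rot: [[-0.984, -0.177, 0.001], [-0.177, 0.984, -0.002], [-0.0, -0.002, -1.0]]
force: [0.8, -6.7, -1.5]
opening: 0.0301
```

```bash
python3 k.py
```

```text
t 6.8 theta -10.01 hand rad -0.293 r 0.1387 z 0.206 yaw 100.2 (want 100.0 ) Ft -6.77 Fr 0.4 Fz -1.46 op 0.0301 q6 -0.45
```

>>> {"fn": "step_arm", "kwargs": {
  "motion": [
    {"fingers":0.03,"linear":[-0.0002,0.0073,0],"spin":3},
    {"fingers":0.03,"linear":[-0.0008,0.0146,0],"spin":6},
    {"fingers":0.03,"linear":[-0.0017,0.0219,0],"spin":9},
    {"fingers":0.03,"linear":[-0.0031,0.0291,0],"spin":12},
    {"fingers":0.03,"linear":[-0.0048,0.0362,0],"spin":15}
  ]
}}

```text
time_s: 7.3
ee_pos: [0.4482, -0.0892, 0.206]
tool_rot: [[-0.997, 0.083, 0.0], [0.083, 0.997, -0.002], [-0.0, -0.002, -1.0]]
force: [0.2, -6.1, -0.6]
opening: 0.0301
```

```bash
python3 k.py
```

```text
t 7.3 theta 5.08 hand rad -0.03 r 0.1394 z 0.206 yaw 85.2 (want 84.9 ) Ft -6.07 Fr -0.72 Fz -0.64 op 0.0301 q6 -0.11
```

>>> {"fn": "step_arm", "kwargs": {
  "motion": [
    {"fingers":0.03,"linear":[0,0.0037,0],"spin":1.5},
    {"fingers":0.03,"linear":[-0.0002,0.0073,0],"spin":3},
    {"fingers":0.03,"linear":[-0.0004,0.011,0],"spin":4.5},
    {"fingers":0.03,"linear":[-0.0008,0.0146,0],"spin":6}
  ]
}}

```text
time_s: 7.7
ee_pos: [0.45, -0.0747, 0.206]
tool_rot: [[-0.983, 0.186, -0.0], [0.186, 0.983, -0.002], [-0.0, -0.002, -1.0]]
force: [-1.9, -5.5, 0.9]
opening: 0.0301
```

```bash
python3 k.py
```

```text
t 7.7 theta 11.07 hand rad 0.075 r 0.1396 z 0.206 yaw 79.3 (want 78.9 ) Ft -5.74 Fr 0.82 Fz 0.92 op 0.0301 q6 0.02
```

>>> {"fn": "step_arm", "kwargs": {
  "motion": [
    {"fingers":0.03,"linear":[0,0.0037,0],"spin":1.5},
    {"fingers":0.03,"linear":[-0.0002,0.0073,0],"spin":3},
    {"fingers":0.03,"linear":[-0.0004,0.011,0],"spin":4.5},
    {"fingers":0.03,"linear":[-0.0008,0.0146,0],"spin":6}
  ]
}}

```text
time_s: 8.1
ee_pos: [0.4533, -0.0605, 0.206]
tool_rot: [[-0.958, 0.288, -0.0], [0.288, 0.958, -0.002], [-0.0, -0.002, -1.0]]
force: [-2.9, -4.5, 0.2]
opening: 0.0298
```

```bash
python3 k.py
```

```text
t 8.1 theta 17.06 hand rad 0.179 r 0.1399 z 0.206 yaw 73.3 (want 72.9 ) Ft -5.15 Fr 1.49 Fz 0.17 op 0.0298 q6 0.16
```

>>> {"fn": "step_arm", "kwargs": {
  "motion": [
    {"fingers":0.03,"linear":[0,0.0037,0],"spin":1.5},
    {"fingers":0.03,"linear":[-0.0002,0.0073,0],"spin":3},
    {"fingers":0.03,"linear":[-0.0004,0.011,0],"spin":4.5},
    {"fingers":0.03,"linear":[-0.0008,0.0146,0],"spin":6}
  ]
}}

```text
time_s: 8.5
ee_pos: [0.4581, -0.0467, 0.2059]
tool_rot: [[-0.922, 0.386, -0.001], [0.386, 0.922, -0.002], [-0.0, -0.002, -1.0]]
force: [-1.8, -4.7, 1.8]
opening: 0.0303
```

```bash
python3 k.py
```

```text
t 8.5 theta 23.04 hand rad 0.283 r 0.1401 z 0.2059 yaw 67.3 (want 67.0 ) Ft -5.06 Fr -0.18 Fz 1.84 op 0.0303 q6 0.3
```

>>> {"fn": "step_arm", "kwargs": {
  "motion": [
    {"fingers":0.03,"linear":[0,0.0037,0],"spin":1.5},
    {"fingers":0.03,"linear":[-0.0002,0.0073,0],"spin":3},
    {"fingers":0.03,"linear":[-0.0004,0.011,0],"spin":4.5}
  ]
}}

```text
time_s: 8.8
ee_pos: [0.4626, -0.0367, 0.2059]
tool_rot: [[-0.889, 0.457, -0.001], [0.457, 0.889, -0.002], [-0.0, -0.002, -1.0]]
force: [-2.1, -5.2, 1.7]
opening: 0.03
```

```bash
python3 k.py
```

```text
t 8.8 theta 27.53 hand rad 0.362 r 0.1402 z 0.2059 yaw 62.8 (want 62.5 ) Ft -5.61 Fr -0.51 Fz 1.65 op 0.03 q6 0.4
```

>>> {"fn": "step_arm", "kwargs": {
  "motion": [
    {"fingers":0.03,"linear":[0,0.0037,0],"spin":1.5},
    {"fingers":0.03,"linear":[-0.0002,0.0073,0],"spin":3},
    {"fingers":0.03,"linear":[-0.0004,0.011,0],"spin":4.5},
    {"fingers":0.03,"linear":[-0.0008,0.0146,0],"spin":6}
  ]
}}

```text
time_s: 9.2
ee_pos: [0.4699, -0.024, 0.2059]
tool_rot: [[-0.837, 0.548, -0.001], [0.548, 0.837, -0.002], [-0.0, -0.002, -1.0]]
force: [-4.0, -5.0, 1.7]
opening: 0.0302
```

```bash
python3 k.py
```

```text
t 9.2 theta 33.5 hand rad 0.466 r 0.1405 z 0.2059 yaw 56.8 (want 56.5 ) Ft -6.37 Fr 0.57 Fz 1.67 op 0.0302 q6 0.53
```

>>> {"fn": "step_arm", "kwargs": {
  "motion": [
    {"fingers":0.03,"linear":[0,0.0037,0],"spin":1.5},
    {"fingers":0.03,"linear":[-0.0002,0.0073,0],"spin":3},
    {"fingers":0.03,"linear":[-0.0004,0.011,0],"spin":4.5},
    {"fingers":0.03,"linear":[-0.0006,0.0134,0],"spin":5.5}
  ]
}}

```text
time_s: 9.6
ee_pos: [0.4778, -0.0129, 0.2059]
tool_rot: [[-0.781, 0.625, -0.001], [0.625, 0.781, -0.001], [-0.0, -0.002, -1.0]]
force: [-3.4, -5.1, 2.3]
opening: 0.0302
```

```bash
python3 k.py
```

```text
t 9.6 theta 39.04 hand rad 0.563 r 0.1406 z 0.2059 yaw 51.3 (want 51.0 ) Ft -6.09 Fr -0.52 Fz 2.31 op 0.0302 q6 0.65
```

>>> {"fn": "step_arm", "kwargs": {
  "motion": [
    {"fingers":0.03,"linear":[-0.0005,-0.0122,0],"spin":-5},
    {"fingers":0.03,"linear":[-0.0021,-0.0243,0],"spin":-10},
    {"fingers":0.03,"linear":[-0.0048,-0.0362,0],"spin":-15},
    {"fingers":0.03,"linear":[-0.0084,-0.0479,0],"spin":-20},
    {"fingers":0.03,"linear":[-0.0131,-0.0592,0],"spin":-25}
  ]
}}

```text
time_s: 10.1
ee_pos: [0.4517, -0.0671, 0.206]
tool_rot: [[-0.973, 0.231, 0.001], [0.231, 0.973, 0.0], [-0.001, 0.001, -1.0]]
force: [-0.3, 0.0, 0.4]
opening: 0.0301
```

```bash
python3 k.py; python3 - <<'E'
from h import *
from bench import grab_frame
p,d=grab_frame('scene'); cv2.imwrite('pics/s6.png',cv2.resize(p[150:350,180:360,::-1],None,fx=3,fy=3,interpolation=cv2.INTER_CUBIC))
E
```

```text
t 10.1 theta 14.27 hand rad 0.13 r 0.1397 z 0.206 yaw 76.6 (want 75.7 ) Ft -0.05 Fr 0.32 Fz 0.39 op 0.0301 q6 0.09
```

View pics/s6.png

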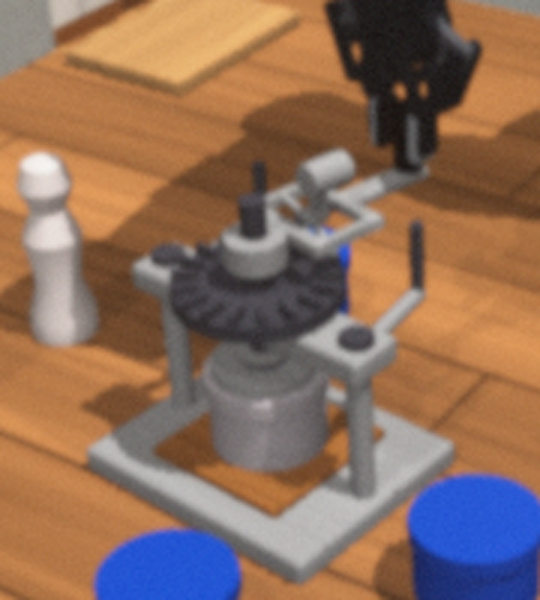

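>>> {"fn": "step_arm", "kwargs": {
  "motion": [
    {"fingers":0.03,"linear":[-0.0005,-0.0122,0],"spin":-5},
    {"fingers":0.03,"linear":[-0.0021,-0.0243,0],"spin":-10},
    {"fingers":0.03,"linear":[-0.0048,-0.0362,0],"spin":-15},
    {"fingers":0.03,"linear":[-0.0084,-0.0479,0],"spin":-20},
    {"fingers":0.03,"linear":[-0.0131,-0.0592,0],"spin":-25}
  ]
}}

```text
time_s: 10.65
ee_pos: [0.4509, -0.1277, 0.2059]
tool_rot: [[-0.98, -0.2, 0.0], [-0.2, 0.98, 0.0], [-0.001, 0.0, -1.0]]
force: [0.6, 2.2, 0.2]
opening: 0.0298
```

>>> {"fn": "step_arm", "kwargs": {
  "motion": [
    {"fingers":0.03,"linear":[-0.0003,-0.0098,0],"spin":-4},
    {"fingers":0.03,"linear":[-0.0014,-0.0195,0],"spin":-8},
    {"fingers":0.03,"linear":[-0.003,-0.0291,0],"spin":-12},
    {"fingers":0.03,"linear":[-0.0048,-0.0362,0],"spin":-15},
    {"fingers":0.03,"linear":[-0.0048,-0.0362,0],"spin":-15}
  ]
}}

```text
time_s: 11.15
ee_pos: [0.4632, -0.1626, 0.2058]
tool_rot: [[-0.896, -0.444, 0.001], [-0.444, 0.896, -0.0], [-0.0, -0.0, -1.0]]
force: [0.3, 0.2, 0.1]
opening: 0.0302
```

```bash
python3 k.py
```

```text
t 11.15 theta -26.26 hand rad -0.577 r 0.138 z 0.2058 yaw 116.4 (want 116.3 ) Ft 0.07 Fr -0.38 Fz 0.05 op 0.0302 q6 -0.8
```

>>> {"fn": "step_arm", "kwargs": {
  "motion": [
    {"fingers":0.03,"linear":[0,0.0049,0],"spin":2},
    {"fingers":0.03,"linear":[-0.0003,0.0098,0],"spin":4},
    {"fingers":0.03,"linear":[-0.0006,0.0134,0],"spin":5.5},
    {"fingers":0.03,"linear":[-0.001,0.0171,0],"spin":7}
  ]
}}

```text
time_s: 11.55
ee_pos: [0.4559, -0.1461, 0.2057]
tool_rot: [[-0.944, -0.329, 0.0], [-0.329, 0.944, -0.0], [0.0, -0.0, -1.0]]
force: [0.2, -0.7, -0.4]
opening: 0.0301
```

```bash
python3 k.py
```

```text
t 11.55 theta -18.79 hand rad -0.447 r 0.1385 z 0.2057 yaw 109.2 (want 108.8 ) Ft -0.73 Fr 0.02 Fz -0.38 op 0.0301 q6 -0.65
```

>>> {"fn": "step_arm", "kwargs": {
  "motion": [
    {"fingers":0.03,"linear":[0,0.0037,0],"spin":1.5},
    {"fingers":0.03,"linear":[-0.0002,0.0073,0],"spin":3},
    {"fingers":0.03,"linear":[-0.0004,0.011,0],"spin":4.5}
  ]
}}

```text
time_s: 11.85
ee_pos: [0.4525, -0.1355, 0.2058]
tool_rot: [[-0.967, -0.254, 0.0], [-0.254, 0.967, -0.0], [-0.0, -0.0, -1.0]]
force: [0.1, 0.2, -1.0]
opening: 0.03
```

```bash
python3 k.py
```

```text
t 11.85 theta -14.21 hand rad -0.367 r 0.1387 z 0.2058 yaw 104.7 (want 104.2 ) Ft 0.16 Fr -0.17 Fz -0.96 op 0.03 q6 -0.55
```

>>> {"fn": "step_arm", "kwargs": {
  "motion": [
    {"fingers":0.03,"linear":[0,0.0037,0],"spin":1.5},
    {"fingers":0.03,"linear":[-0.0002,0.0073,0],"spin":3},
    {"fingers":0.03,"linear":[-0.0004,0.011,0],"spin":4.5}
  ]
}}

```text
time_s: 12.15
ee_pos: [0.4501, -0.1248, 0.2058]
tool_rot: [[-0.984, -0.177, 0.0], [-0.177, 0.984, -0.0], [-0.0, -0.0, -1.0]]
force: [0.4, -0.2, -0.5]
opening: 0.0298
```

```bash
python3 k.py
```

```text
t 12.15 theta -9.67 hand rad -0.287 r 0.1389 z 0.2058 yaw 100.2 (want 99.7 ) Ft -0.25 Fr -0.31 Fz -0.52 op 0.0298 q6 -0.45
```

>>> {"fn": "step_arm", "kwargs": {
  "motion": [
    {"fingers":0.03,"linear":[0,0.0037,0],"spin":1.5},
    {"fingers":0.03,"linear":[-0.0002,0.0073,0],"spin":3},
    {"fingers":0.03,"linear":[-0.0004,0.011,0],"spin":4.5}
  ]
}}

```text
time_s: 12.45
ee_pos: [0.4485, -0.114, 0.2058]
tool_rot: [[-0.995, -0.1, 0.0], [-0.1, 0.995, -0.0], [-0.0, -0.0, -1.0]]
force: [0.4, -1.2, 0.4]
opening: 0.03
```

```bash
python3 k.py
```

```text
t 12.45 theta -5.14 hand rad -0.208 r 0.1391 z 0.2058 yaw 95.7 (want 95.1 ) Ft -1.19 Fr -0.33 Fz 0.37 op 0.03 q6 -0.35
```

>>> {"fn": "step_arm", "kwargs": {
  "motion": [
    {"fingers":0.03,"linear":[0,0.0037,0],"spin":1.5},
    {"fingers":0.03,"linear":[-0.0002,0.0073,0],"spin":3},
    {"fingers":0.03,"linear":[-0.0004,0.011,0],"spin":4.5}
  ]
}}

```text
time_s: 12.75
ee_pos: [0.4478, -0.1032, 0.2058]
tool_rot: [[-1.0, -0.021, 0.0], [-0.021, 1.0, -0.001], [-0.0, -0.001, -1.0]]
force: [0.8, -5.1, -1.5]
opening: 0.0301
```

```bash
python3 k.py; python3 - <<'E'
from h import *
from bench import grab_frame
p,d=grab_frame('scene'); cv2.imwrite('pics/s7.png',cv2.resize(p[150:350,180:360,::-1],None,fx=3,fy=3,interpolation=cv2.INTER_CUBIC))
E
```

```text
t 12.75 theta -0.68 hand rad -0.131 r 0.1392 z 0.2058 yaw 91.2 (want 90.7 ) Ft -5.13 Fr -0.73 Fz -1.54 op 0.0301 q6 -0.25
```

View pics/s7.png

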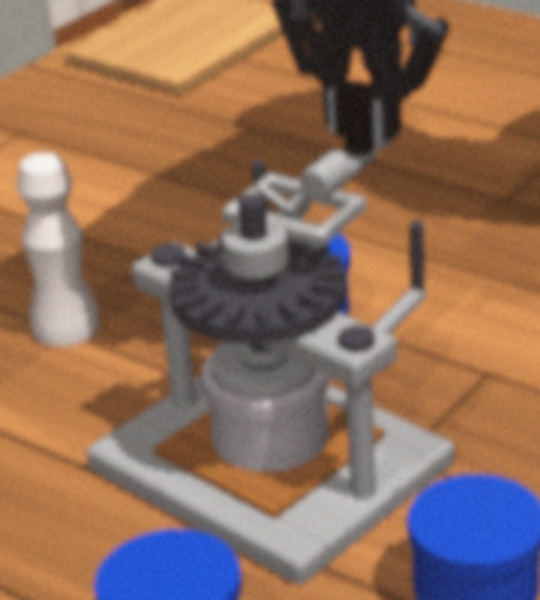

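>>> {"fn": "step_arm", "kwargs": {
  "motion": [
    {"fingers":0.03,"linear":[0,0.0037,0],"spin":1.5},
    {"fingers":0.03,"linear":[-0.0002,0.0073,0],"spin":3},
    {"fingers":0.03,"linear":[-0.0004,0.011,0],"spin":4.5}
  ]
}}

```text
time_s: 13.1
ee_pos: [0.4479, -0.0928, 0.2058]
tool_rot: [[-0.998, 0.056, 0.0], [0.056, 0.998, -0.002], [-0.0, -0.002, -1.0]]
force: [-0.4, -5.7, -0.9]
opening: 0.0302
```

```bash
python3 k.py
```

```text
t 13.1 theta 3.56 hand rad -0.056 r 0.1394 z 0.2058 yaw 86.8 (want 86.4 ) Ft -5.72 Fr 0.04 Fz -0.88 op 0.0302 q6 -0.15
```

>>> {"fn": "step_arm", "kwargs": {
  "motion": [
    {"fingers":0.03,"linear":[0,0.0025,0],"spin":1},
    {"fingers":0.03,"linear":[-0.0001,0.0049,0],"spin":2},
    {"fingers":0.03,"linear":[-0.0002,0.0073,0],"spin":3}
  ]
}}

```text
time_s: 13.4
ee_pos: [0.4484, -0.0857, 0.2058]
tool_rot: [[-0.994, 0.108, 0.0], [0.108, 0.994, -0.002], [-0.0, -0.002, -1.0]]
force: [-1.3, -5.9, -0.3]
opening: 0.0299
```

```bash
python3 k.py
```

```text
t 13.4 theta 6.52 hand rad -0.005 r 0.1395 z 0.2058 yaw 83.8 (want 83.5 ) Ft -6.03 Fr 0.62 Fz -0.3 op 0.0299 q6 -0.08
```

>>> {"fn": "step_arm", "kwargs": {
  "motion": [
    {"fingers":0.03,"linear":[0,0.0025,0],"spin":1},
    {"fingers":0.03,"linear":[-0.0001,0.0049,0],"spin":2},
    {"fingers":0.03,"linear":[-0.0002,0.0073,0],"spin":3},
    {"fingers":0.03,"linear":[-0.0003,0.0098,0],"spin":4}
  ]
}}

```text
time_s: 13.8
ee_pos: [0.4497, -0.0763, 0.2058]
tool_rot: [[-0.984, 0.177, -0.0], [0.177, 0.984, -0.003], [-0.0, -0.003, -1.0]]
force: [-0.2, -8.8, -1.0]
opening: 0.0297
```

```bash
python3 k.py
```

```text
t 13.8 theta 10.39 hand rad 0.063 r 0.1396 z 0.2058 yaw 79.8 (want 79.6 ) Ft -8.72 Fr -1.41 Fz -1.02 op 0.0297 q6 0.01
```

>>> {"fn": "step_arm", "kwargs": {
  "motion": [
    {"fingers":0.03,"linear":[0,0.0025,0],"spin":1},
    {"fingers":0.03,"linear":[-0.0001,0.0049,0],"spin":2},
    {"fingers":0.03,"linear":[-0.0002,0.0073,0],"spin":3},
    {"fingers":0.03,"linear":[-0.0003,0.0098,0],"spin":4}
  ]
}}

```text
time_s: 14.2
ee_pos: [0.4515, -0.0671, 0.2057]
tool_rot: [[-0.969, 0.245, -0.0], [0.245, 0.969, -0.003], [-0.001, -0.003, -1.0]]
force: [-1.9, -10.8, -0.3]
opening: 0.0301
```

```bash
python3 k.py
```

```text
t 14.2 theta 14.25 hand rad 0.13 r 0.1398 z 0.2057 yaw 75.8 (want 75.8 ) Ft -10.95 Fr -0.85 Fz -0.32 op 0.0301 q6 0.1
```

The driving pull is about 10.9 N, so I stop here. Now I'll back off to the middle of the cage, open and rise straight up.

>>> {"fn": "step_arm", "kwargs": {
  "motion": [
    {"fingers":0.03,"linear":[0,-0.003,0],"spin":0},
    {"fingers":0.046,"linear":[0,-0.005,0],"spin":0},
    {"fingers":0.05,"linear":[0,-0.005,0],"spin":0},
    {"fingers":0.05,"linear":[0,-0.005,-0.02],"spin":0},
    {"fingers":0.05,"linear":[0,-0.005,-0.05],"spin":0}
  ]
}}

```text
time_s: 14.7
ee_pos: [0.4496, -0.0704, 0.255]
tool_rot: [[-0.97, 0.242, -0.003], [0.242, 0.97, 0.001], [0.003, 0.0, -1.0]]
force: [-0.5, -0.5, 0.4]
opening: 0.0497
```

```bash
python3 k.py
```

```text
t 14.7 theta 12.75 hand rad 0.104 r 0.1409 z 0.255 yaw 76.0 (want 77.3 ) Ft -0.59 Fr 0.37 Fz 0.35 op 0.0497 q6 0.09
```

>>> {"fn": "step_arm", "kwargs": {
  "motion": [
    {"fingers":0.05,"linear":[0,0,-0.04],"spin":0},
    {"fingers":0.05,"linear":[0,0,-0.07],"spin":0},
    {"fingers":0.05,"linear":[0.04,0,-0.08],"spin":0},
    {"fingers":0.05,"linear":[0.08,0,-0.08],"spin":0},
    {"fingers":0.05,"linear":[0.12,0,-0.08],"spin":0}
  ]
}}

```text
time_s: 15.2
ee_pos: [0.333, -0.0413, 0.3357]
tool_rot: [[-0.97, 0.242, 0.0], [0.242, 0.97, 0.0], [-0.0, 0.0, -1.0]]
force: [0.2, -0.2, 0.5]
opening: 0.0502
```

```bash
python3 k.py; python3 - <<'E'
from h import *
from bench import grab_frame
p,d=grab_frame('scene'); cv2.imwrite('pics/s8.png',cv2.resize(p[150:350,180:360,::-1],None,fx=3,fy=3,interpolation=cv2.INTER_CUBIC))
p,d=grab_frame('top'); cv2.imwrite('pics/t8.png',p[:,:,::-1])
E
```

```text
t 15.2 theta 13.33 hand rad 0.114 r 0.261 z 0.3357 yaw 76.0 (want 76.7 ) Ft -0.15 Fr -0.24 Fz 0.54 op 0.0502 q6 0.12
```

View pics/s8.png

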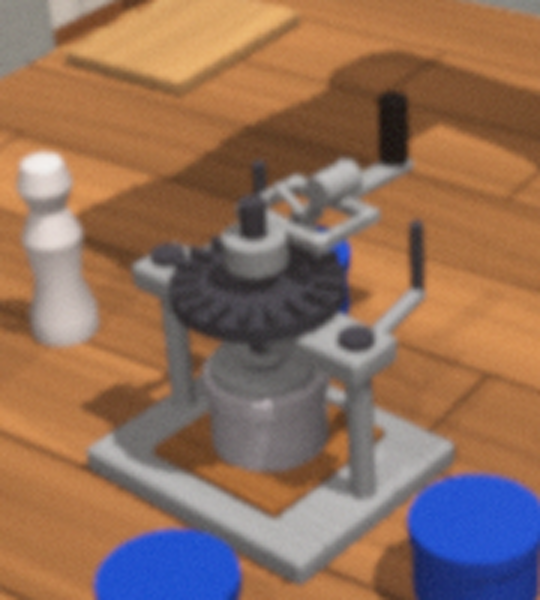

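View pics/t8.png

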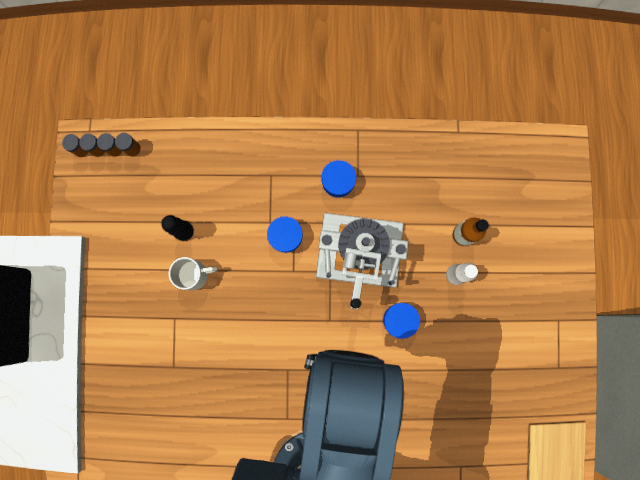

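```bash
python3 - <<'E'
from h import *
a=cv2.imread('pics/t8.png')[200:320,300:430]; cv2.imwrite('pics/t8z.png',cv2.resize(a,None,fx=5,fy=5,interpolation=cv2.INTER_CUBIC))
k=onz('top',(355.8,302),.246)[:2];v=k-[.587,-.1015];th=np.arctan2(v[1],-v[0]);print('knob',k,np.hypot(*v),np.degrees(th))
u=np.array([-np.cos(th),np.sin(th)]);t=np.array([np.sin(th),np.cos(th)])
for l in(-.7,-.39,.39,.7):
    P=[*(np.array([.587,-.1015])+.05*u+.043*np.sin(l)*t),.19+.043*np.cos(l)]
    print(l,(proj('top',P)-[300,200])*5,(proj('scene',P)-[180,150])*3)
E
```

```text
knob [ 0.45055138 -0.07784328] 0.13848417557639017 9.835857881279718
-0.7 [372.46658831 323.86419706] [270.48286524 158.87405695]
-0.39 [348.58591087 318.1490985 ] [281.48707781 154.88690993]
0.39 [275.50100213 304.81410027] [315.63487717 169.47142507]
0.7 [249.32592145 301.3966417 ] [328.1772659  183.75773963]
```

View pics/t8z.png

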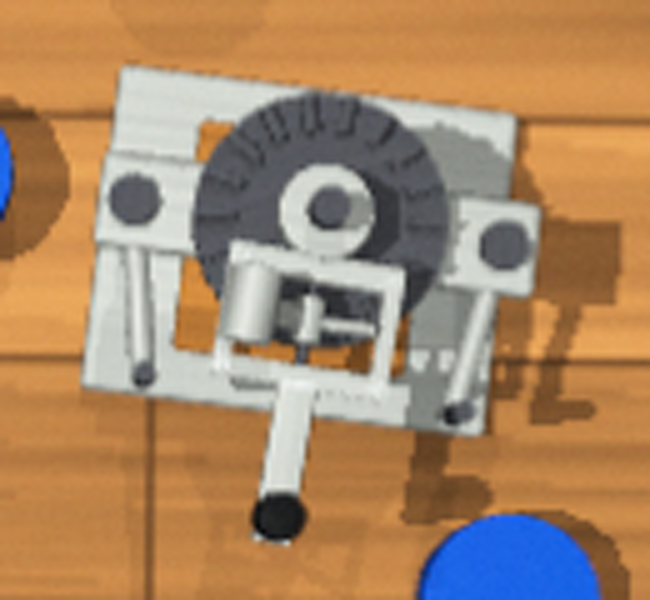

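```bash
python3 -c "
from bench import ticket
print(ticket.sign_off())"
```

```text
the job is handed in; nothing more can be done
None
```

I flipped the lever to the clockwise side and clamped the plate on the tin. It took two driving strokes with the fingers loosely caging the knob. I stopped at a driving pull of about 10.9 N, slightly above your 10 N. Then I let go, and handed the job in at about 15.3 s.

**Pull:** In the air it read 5 to 6.8 N. On the last stroke it rose from 6.0 to 8.7 to 10.9 N once the plate touched, and no reading came above 10.9 N. Force was read only at the end of each move, so a brief higher peak between readings can't be ruled out.

**Lever:** The last top picture shows it fully over at about +0.70 rad, where the calibration predicts it.

**Other things:** The three blue tins, the mills, the bottle and the mug looked unmoved in the last top picture. The tin looked unmoved in the scene picture. The arm was clear, and its force reading was near zero.

**Disagreement:** After release the handle measured about 9.8°, against roughly 12.6° when I stopped pulling. That could be the ease-back you described, a nudge as the fingers backed off, or camera error. I did not pull the knob again to check that the clamp had held.

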